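Fit the cross rod through both holders onto the interlock

ROBOT

A 6-joint arm with a two-finger parallel gripper is mounted at the origin on the work surface. World frame = base frame: x ahead of the robot, y to its left, z up, the work surface at z = 0. Lengths are in m, angles in rad, forces in N, time in s.
With the tool pointing down it reaches from about 0.35 to 0.85 m from the base axis. Payload 8.1 kg.
Tool frame: the origin (TCP) lies on the mounting face of the last link; the fingertips stand 186 mm ahead of it and the grasp point (between the pads) lies 167 mm ahead of it; z points along the fingers, y is the line along which they close (so a half turn about z gives the same grasp; the last joint's range is limited). The gripper opens to 93 mm and grips with 3 to 60 N. Pads are 15 mm wide; open, the fingers measure 128 mm over their backs; the gripper's body (75 mm by 188 mm) begins 65 mm behind the grasp point.
Start: joints at [-0.085, 0.13, 1.488, -0, 1.523, -0.085], TCP at [0.6, 0, 0.405] pointing down, gripper open.
Joint ranges: [-2.96, 2.96], [-0.89, 2.26], [0.02, 2.5], [-1.34, 4.48], [0, 2.73], [-2.66, 2.66]. Speed limits (rad/s): [2.39, 2.39, 2.79, 3.14, 3.14, 3.14].

INTERFACE

Orientations are given as a rotation vector (axis times angle).
In Python, from plant import read_state, read_camera, camera_params, close_job gives the robot as it stands. The module is installed in compiled form; this text tells all that it offers.
- The arm moves only by the tool servo_tool, never from a script. Its argument "increments" is a list of rows, each an object with "slide": the shift along the tool's x, y, z in mm, a list of three; "dr": the turn, a rotation vector about the tool's x, y, z in rad, a list of three; "jaw": the closure, from 0 (fully open) to 1 (shut). In form: [{"slide": [x, y, z], "dr": [ax, ay, az], "jaw": jaw}, ...]. A call has 1 to 20 rows; each row is the pose to reach, as a shift and turn from the pose commanded when the call began, along the tool's axes at that moment; what a row does not reach only later rows make up. A row lasts 1/10 s, in which the tool goes at most 50 mm and 8.59 degrees, less where a joint would pass 70% of its speed; a pose out of reach is approached as far as the arm can. A call with a gripper value outside its range is refused whole. The fingers move at their own pace and stop on an object; "force" is the grip in N (left out, the last holds). Time passes only in rows, so rows that repeat a pose let the fingers close. It gives the time, the measured TCP pose, the force, the opening and the grip force at its end, in the units of the state.
- read_state(): the state, without advancing time (a new reading comes with each control period).
- read_camera(name): name is "scene" or "side" or "wrist"; returns (picture, depth): 480x640x3 uint8, red, green, blue; 480x640 float32, m along the optical axis (not along the pixel's ray), 0 where there is no reading.
- camera_params(name): a dict with "fx", "fy", "cx", "cy" (pixels), "rvec" (rotation vector, rad) and "tvec" (3), from world to camera coordinates, as OpenCV has them. Camera axes: x right, y down, z forward; pixel columns grow to the right and rows downward; lengths in m; the calibration is good to about 2 mm. The wrist camera is an equidistant fisheye: a pixel r from the principal point sees the ray r / f radians off the axis. A picture is of the moment at which its call begins: read the wrist's pose just before it. camera_params takes no time and is no camera call; for the wrist camera it gives the pose at the moment of the call.
- close_job(): hands the job in; it is judged then, once.
The state is a dict: "t": time; "q": joint angles; "dq": joint speeds; "joint_torque": joint torques, N m; "tool_pos": TCP position; "orientation": TCP orientation; "force": force on the tool from outside, world axes, zero at the start; "wrist_torque": the same for the moment, N m; "opening": finger opening in m; "gripper_force": force on a finger pad.
Only numpy, scipy, OpenCV 4.12 (cv2) and the standard library are available. Lean on these libraries where they do the work, as an engineer would, in place of code of your own. Each camera call takes 0.05 s, during which the arm holds its last target. There are 200 camera calls.

TASK

Take the steel cross rod with the orange handle from its wooden cradle and thread it through both black holders on the stand, entering at the holder farther from the yellow lever, until the front of its orange handle is fully home against that first holder and the rod's tip is holding the yellow interlock lever pushed back. Then let go, and do not disturb the camera, the lens tube or the screwdriver.

Things in the scene. Friction and masses are not known exactly. Their poses are not given: they have to be found in the camera images.
- rod: Loose cross rod, about 0.17 kg: steel shaft 14 mm in diameter, 110 mm long, its last 5 mm tapering to 9 mm at the tip; behind it an orange handle 26 x 26 mm, 44 mm long. Origin on the axis at the handle's front face (shoulder). +y runs along the shaft to the tip: handle y = -44 to 0, shaft y = 0 to 110 mm. Starts level in the cradle, z up. Balances about 27 mm ahead of the shoulder.
- rod_tip (a point): Centre of the tip face of the rod, 110 mm along +y from the rod's origin.
- cradle: Fixed wooden cradle, base 60 x 170 x 8 mm; the rod lies in it level, axis 45 mm up, and lifts straight out. Origin on the table under the rod's shoulder (to 4 mm), +y towards the tip. Cheeks 54 mm high enclose the handle from 11 mm behind the shoulder back, so it cannot be gripped there; a fork 50 mm high holds the shaft 84 to 96 mm ahead. Between them the shaft is free all round.
- stand: Fixed stand, black base 64 mm wide, 12 mm thick, y = -10 to 155 mm. On it two black holders, each 44 mm wide, 14 mm thick along y, 46 mm high, top at 118 mm, on posts, with aligned through bores of 15.6 mm along y, axis 95 mm above the table; 48 mm gap between them. Origin on the table under the near holder's entry face. The rod goes in along +y.
- bore_near (a point): Centre of the bore at the entry face of the near holder (the one farther from the lever), 95 mm above the table, ringed in brass; axes as the stand's, +y is the way in. When the handle is home the rod's origin is here.
- bore_far (a point): Centre of the bore at the entry face of the far holder, 62 mm along +y from bore_near; axes as the stand's. The rod is slightly loose in the bores (1.6 mm on the diameter).
- lever_pad (a point): Point on the yellow lever's near face where the rod's axis meets it: 96 mm along +y from bore_near while the lever is at rest. The lever is an upright yellow plate 18 mm wide and 60 mm high, hinged 45 mm below the bore axis on a blue switch body behind the far holder.
- lever (a joint): Angle of the interlock lever in rad: 0 upright at rest, growing to at most 0.55 as its top is pushed away along the stand's +y. Very light spring (under 0.4 N at the rod), which does not push the rod back. With the rod fully home it reads about 0.3; it counts as pressed above 0.2.
- camera: Bystander: loose blue camera head, box 56 x 64 x 60 mm with a short black lens barrel facing -x. Origin under its centre.
- lens_tube: Bystander: loose black lens tube standing up, 31 mm diameter, 35 mm high. Origin under its centre.
- driver: Bystander: loose screwdriver with a red handle, 170 mm long, lying on the table along its own x. Origin under its middle.
There are look-alikes about, which are no part of the job. Several things have the shape of the rod; the one meant has the colours described above.

How it is judged:
On the way, in this order (a step that is already met when the one before it is completed fails the run):
1. the rod's tip has come through the near holder into the gap, in line with the bores (y of rod_tip in the frame of bore_near between 0.025 and 0.058 m and x of rod_tip in the frame of bore_near between -0.005 and 0.005 m and z of rod_tip in the frame of bore_near between -0.005 and 0.005 m and angle between the y axis of rod and the y axis of stand, either way round below 0.15 rad), for 0.05 s.
2. the rod's tip is inside the far holder's bore, the shaft still through the near one (y of rod_tip in the frame of bore_far above 0.007 m and x of rod_tip in the frame of bore_near between -0.005 and 0.005 m and z of rod_tip in the frame of bore_near between -0.005 and 0.005 m and angle between the y axis of rod and the y axis of stand, either way round below 0.05 rad), for 0.1 s.
At the end, for the whole second after the job is handed in: The rod lies through both bores, in line with them within 0.04 rad and 3 mm, the front of its handle within 3 mm of the near holder's face, the lever pushed back by more than 0.2 rad, and the rod released and at rest (y of rod in the frame of bore_near between -0.003 and 0.002 m and x of rod in the frame of bore_near between -0.003 and 0.003 m and z of rod in the frame of bore_near between -0.003 and 0.003 m and x of rod_tip in the frame of bore_near between -0.003 and 0.003 m and z of rod_tip in the frame of bore_near between -0.003 and 0.003 m and angle between the y axis of rod and the y axis of stand, either way round below 0.04 rad and value of joint lever above 0.2 rad and linear speed of rod below 0.01 m/s and angular speed of rod below 0.1 rad/s); the robot touches nothing.
It fails at once if the camera was pushed more than 20 mm out of its place (distance of camera from where it was at the start of the episode above 0.02 m).
It fails at once if the lens tube was pushed more than 20 mm out of its place (distance of lens_tube from where it was at the start of the episode above 0.02 m).
It fails at once if the screwdriver was pushed more than 20 mm out of its place (distance of driver from where it was at the start of the episode above 0.02 m).
It also fails if it takes over 51 s, if anything falls off the work surface, if the arm or the gripper's body presses on something with over 40 N, if the wrist force passes 120 N, or if a joint passes its speed limit or range.

## Working session

There is one attempt and no reset: what is moved stays moved. The work goes in short steps, Python scripts to look and compute and a tool call to move; the robot and the scene stay as the last step left them, time stands still between calls to the robot, and variables do not carry over. Pictures are saved under pics/ and viewed, at most 10 in all, crops included, and the job is handed in when it is done.

Besides the shell and the picture viewer there is one more tool, called after ">>>" by a JSON object that holds its "op" and its "data". servo_tool: Moves the arm, as the interface text tells. Its arguments: {"type":"object","properties":{"increments":{"type":"array"},"force":{"type":"number"}},"required":["increments"]}

```bash
mkdir -p pics
cat > h.py <<'E'
import numpy as np, cv2
from scipy.spatial.transform import Rotation as R
from plant import *
def snap(n):
    p=camera_params(n); im,d=read_camera(n)
    cv2.imwrite(f'pics/{n}_raw.png',im[:,:,::-1]); np.savez(f'{n}.npz',im=im,d=d,**{k:np.array(p[k]) for k in p})
    return im,d,p
def load(n):
    z=np.load(f'{n}.npz'); return z['im'],z['d'],z
def pts(n):
    im,d,p=load(n); v,u=np.mgrid[:480,:640]
    x=(u-p['cx'])/p['fx'];y=(v-p['cy'])/p['fy']
    if n=='wrist':
        r=np.hypot(x,y)+1e-9; t=np.tan(np.minimum(r,1.5))/r; x=x*t;y=y*t
    P=np.stack([x*d,y*d,d],-1)
    M=R.from_rotvec(p['rvec']).as_matrix()
    return im,d,(P-p['tvec'])@M
E
python3 - <<'E'
from h import *
ims=[]
for n in ['scene','side']:
    im,d,p=snap(n); cv2.imwrite(f'pics/{n}1.png',im[:,:,::-1]); print(n,{k:np.round(p[k],3) for k in p})
    print(-R.from_rotvec(p['rvec']).as_matrix().T@p['tvec'])
print(read_state())
E
```

```text
scene {'fx': np.float64(448.305), 'fy': np.float64(448.305), 'cx': np.float64(316.875), 'cy': np.float64(228.987), 'rvec': array([ 2.357,  0.775, -0.276]), 'tvec': array([-0.4  , -0.238,  1.431])}
[ 0.96743618 -0.63503819  0.96185016]
side {'fx': np.float64(537.307), 'fy': np.float64(537.307), 'cx': np.float64(321.205), 'cy': np.float64(240.687), 'rvec': array([ 0.124, -2.745,  1.437]), 'tvec': array([0.558, 0.135, 0.987])}
[0.49051685 0.78120848 0.67285951]
{'t': 0.1, 'q': array([-8.53715560e-02,  1.31057899e-01,  1.48916702e+00,  3.15034853e-06,
        1.52300550e+00, -8.54057248e-02]), 'dq': array([-0.00110911, -0.00023398, -0.00098877,  0.00152519, -0.00017043,
        0.00044599]), 'joint_torque': array([ 2.89806376e-03, -5.61339462e+01, -4.93095982e+01,  7.72326719e-02,
        2.89617141e-02, -2.83941080e-05]), 'tool_pos': array([5.99791596e-01, 5.78481080e-05, 4.03810517e-01]), 'orientation': array([-2.22051622e+00, -2.22059176e+00,  1.65289307e-03]), 'force': array([ 0.97818494, -0.13579316, -0.02620874]), 'wrist_torque': array([-0.04338102,  0.02635487,  0.01189327]), 'gripper_force': 0.0, 'opening': 0.09287397899755505}
```

View pics/scene1.png

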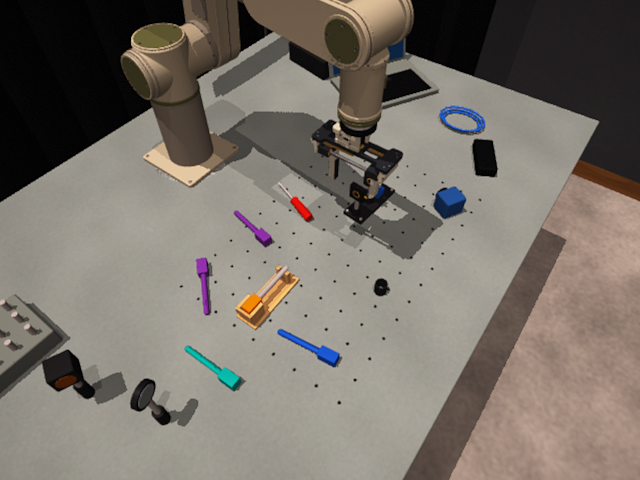

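View pics/side1.png

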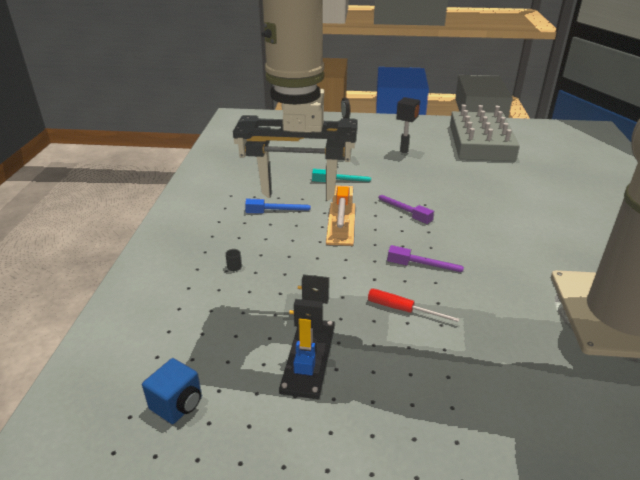

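Run:
```python
from h import *
for n,boxes in {'scene':{'cradle':(232,262,302,330),'stand':(340,175,400,225)},'side':{'cradle':(322,180,360,246),'stand':(275,270,340,395)}}.items():
    im,d,P=pts(n)
    hsv=cv2.cvtColor(im,cv2.COLOR_RGB2HSV)
    for k,(a,b,c,e) in boxes.items():
        q=P[b:e,a:c].reshape(-1,3); h=hsv[b:e,a:c].reshape(-1,3); ok=d[b:e,a:c].ravel()>0
        print(n,k)
        def rep(t,m):
            m=m&ok
            if m.sum()<5: print(t,m.sum());return
            s=q[m]; r=cv2.minAreaRect((s[:,:2]*1000).astype(np.float32))
            print(' ',t,m.sum(),'med',np.round(np.median(s,0),4),'mean',np.round(s.mean(0),4),'rect',np.round(r[0],1),np.round(r[1],1),round(r[2],1))
        z=q[:,2]
        if k=='cradle':
            rep('orange top',(h[:,0]<16)&(h[:,1]>215)&(z>.05)&(z<.066))
            rep('shaft',(h[:,1]<90)&(z>.04)&(z<.06))
            rep('base',(z>.004)&(z<.014)&(h[:,1]>80))
        else:
            rep('top',(z>.114)&(z<.122)&(h[:,2]<90))
            rep('yellow',(h[:,0]>18)&(h[:,0]<35)&(h[:,1]>150)&(z>.05))
            rep('hold',(z>.07)&(z<.122)&(h[:,2]<90))
            rep('base',(z>.006)&(z<.018)&(h[:,2]<90))
    if n=='side':
        for nm,(a,b,c,e) in {'camera':(140,355,205,425),'tube':(222,246,246,274),'driver':(360,285,462,328)}.items():
            q=P[b:e,a:c].reshape(-1,3); q=q[(q[:,2]>.008)&(q[:,2]<.1)]; print(nm,q.min(0).round(3),q.max(0).round(3))
ims=[]
for n,(a,b,c,e) in (('side',(270,170,370,400)),('scene',(230,170,410,330))):
    im=load(n)[0][b:e,a:c,::-1]; s=590/im.shape[0] if n=='side' else 3
    im=cv2.resize(im,None,fx=s,fy=s,interpolation=cv2.INTER_CUBIC);ims.append(cv2.copyMakeBorder(im,0,590-im.shape[0],0,0,0))
cv2.imwrite('pics/c2.png',np.hstack(ims)[:,:800])
```

```text
scene cradle
  orange top 51 med [ 0.5494 -0.3184  0.0546] mean [ 0.5455 -0.3149  0.0549] rect [ 540.  -309.8] [44.6 26.2] 88.3
  shaft 220 med [ 0.5393 -0.2351  0.0514] mean [ 0.538  -0.2358  0.0511] rect [ 533.2 -260.5] [163.7  26.5] 82.3
  base 763 med [ 0.552  -0.2479  0.0089] mean [ 0.5486 -0.2518  0.0089] rect [ 538.7 -260.1] [113.8 164.1] 21.4
scene stand
  top 86 med [0.5621 0.0928 0.1183] mean [0.5619 0.0926 0.1182] rect [561.6  93.2] [16.2 43.8] 83.9
yellow 1
  hold 316 med [0.5599 0.0894 0.0986] mean [0.5615 0.1003 0.0992] rect [563.2 122.4] [77.1 46.1] 86.5
  base 553 med [0.5819 0.136  0.013 ] mean [0.5775 0.144  0.0128] rect [544.5 159.3] [165.8 112.3] 85.1
side cradle
  orange top 16 med [ 0.5415 -0.2868  0.0566] mean [ 0.5401 -0.2873  0.0565] rect [ 538.8 -287.4] [ 6.  20.4] 80.8
  shaft 185 med [ 0.5363 -0.2257  0.0515] mean [ 0.536  -0.2271  0.0511] rect [ 530.3 -258.9] [ 36.6 166.1] 4.6
  base 614 med [ 0.5312 -0.2268  0.0091] mean [ 0.536  -0.2358  0.009 ] rect [ 533.5 -311.7] [ 95.7 294.4] 6.8
side stand
  top 430 med [0.564  0.1505 0.1186] mean [0.5639 0.1305 0.1183] rect [564.  126.1] [78.6 43.8] 84.9
  yellow 341 med [0.5697 0.1854 0.0875] mean [0.5702 0.1822 0.0853] rect [585.5 143. ] [ 26.4 100.1] 15.3
  hold 1332 med [0.5624 0.1501 0.105 ] mean [0.5634 0.1305 0.1026] rect [563.9 126.1] [78.6 44.4] 84.9
  base 1788 med [0.5569 0.196  0.0128] mean [0.5637 0.1829 0.0128] rect [566.9 161.4] [165.1  64.6] 85.4
camera [0.715 0.234 0.008] [0.798 0.311 0.064]
tube [ 0.729 -0.091  0.008] [ 0.76  -0.056  0.037]
driver [ 0.309 -0.007  0.008] [0.471 0.063 0.03 ]
```

View pics/c2.png

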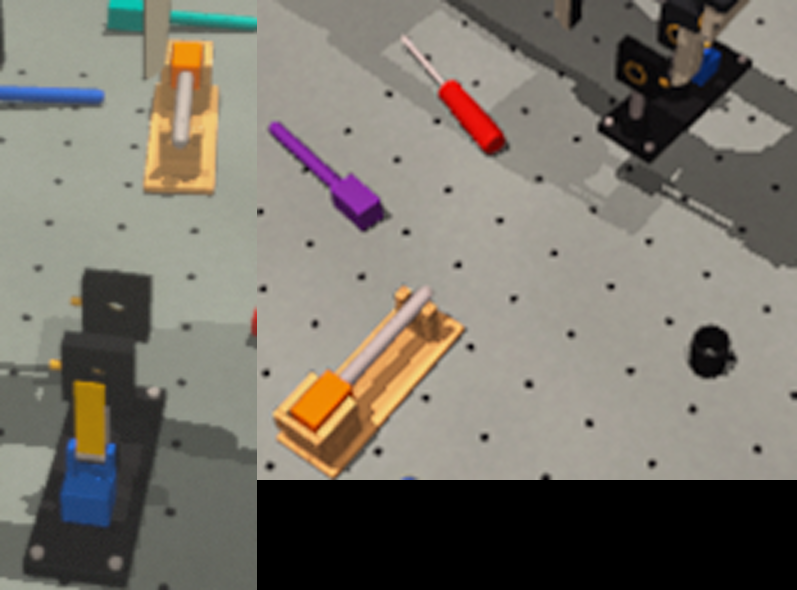

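>>> {"op": "servo_tool", "data": {"increments": [{"slide": [-45,-10,15],"dr": [0,0,-0.02],"jaw": 0},{"slide": [-90,-21,30],"dr": [0,0,-0.04],"jaw": 0},{"slide": [-135,-32,45],"dr": [0,0,-0.06],"jaw": 0},{"slide": [-180,-42,60],"dr": [0,0,-0.08],"jaw": 0},{"slide": [-225,-53,75],"dr": [0,0,-0.09],"jaw": 0},{"slide": [-268,-63,92],"dr": [0,0,-0.09],"jaw": 0},{"slide": [-268,-63,92],"dr": [0,0,-0.09],"jaw": 0},{"slide": [-268,-63,92],"dr": [0,0,-0.09],"jaw": 0},{"slide": [-268,-63,92],"dr": [0,0,-0.09],"jaw": 0}], "force": 40}}

```text
t: 1.0
tool_pos: [0.5374, -0.2672, 0.313]
orientation: [-2.119, -2.32, -0.001]
force: [-0.3, 0.3, 0.6]
opening: 0.0931
gripper_force: 0.0
```

Run:
```python
from h import *
s=read_state();print(s['t'],s['tool_pos'],s['orientation'],s['dq'].round(3))
for n in ['wrist','scene','side']:
    im,d,p=snap(n)
    if n=='wrist': print({k:np.round(p[k],3) for k in p}, -R.from_rotvec(p['rvec']).as_matrix().T@p['tvec'])
im=load('wrist')[0]; cv2.imwrite('pics/w3.png',im[:,:,::-1])
im,d,P=pts('wrist'); 
for v,u in ((240,320),(200,320),(300,320),(350,320)): print(v,u,d[v,u],P[v,u].round(4))
# stand free of occlusion in scene now?
for n in('scene','side'):
    im,d,P=pts(n); q=P.reshape(-1,3); hs=cv2.cvtColor(im,cv2.COLOR_RGB2HSV).reshape(-1,3)
    reg=(d.ravel()>0)&(abs(q[:,0]-.565)<.06)&(q[:,1]>.05)&(q[:,1]<.27)
    for t,a,b in (('top',.114,.122),('base',.007,.017)):
        m=reg&(q[:,2]>a)&(q[:,2]<b)&(hs[:,2]<90); s=q[m]
        if len(s)<5: continue
        r=cv2.minAreaRect((s[:,:2]*1000).astype(np.float32)); print(n,t,m.sum(),np.round(r[0],1),np.round(r[1],1),round(r[2],1),s[:,2].mean())
```

```text
1.0 [ 0.53735672 -0.26720012  0.31302462] [-2.11876462e+00 -2.31954261e+00 -7.99956384e-04] [ 0.02  -0.01  -0.005 -0.001 -0.001 -0.001]
{'fx': np.float64(371.648), 'fy': np.float64(371.648), 'cx': np.float64(320.997), 'cy': np.float64(240.948), 'rvec': array([-2.834, -0.128, -0.02 ]), 'tvec': array([-0.51 , -0.307,  0.209])} [ 0.52866054 -0.18256695  0.29200057]
240 320 0.25311294 [ 0.5349 -0.2578  0.0504]
200 320 0.24572861 [ 0.5324 -0.2303  0.0495]
300 320 0.25870124 [ 0.5386 -0.2994  0.0577]
350 320 0.339761 [ 0.5459 -0.3818 -0.0012]
scene top 133 [565.6 124.1] [79.1 42.3] 86.6 0.11834799116669056
scene base 505 [572.5 156.8] [165.2  71.9] 85.7 0.012796523036995805
side top 432 [564.  125.7] [78.9 44. ] 85.3 0.1181934777116652
side base 1757 [567.1 161.7] [165.5  64.3] 85.4 0.012763303685524493
```

View pics/w3.png

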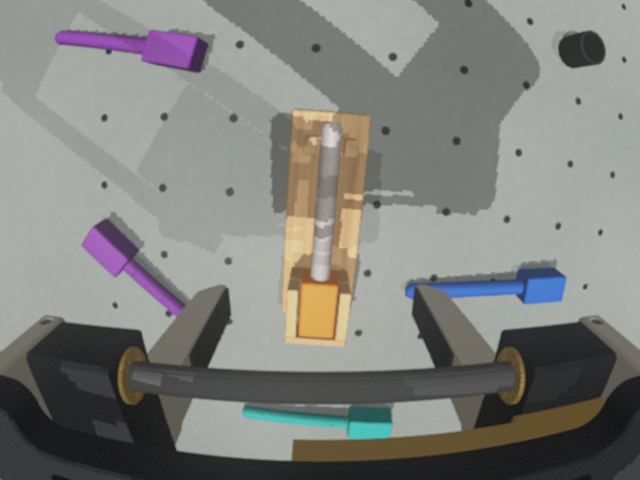

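Run:
```python
from h import *
im,d,P=pts('wrist'); hsv=cv2.cvtColor(im,cv2.COLOR_RGB2HSV)
xs=[]
for v in range(130,285,10):
    row=[u for u in range(300,350) if .040<P[v,u,2]<.06 and hsv[v,u,1]<80]
    if len(row)>4:
        c=P[v,row].mean(0); xs.append(c); print(v,row[0],row[-1],c.round(4))
xs=np.array(xs); f=np.polyfit(xs[1:,1],xs[1:,0],1); print('slope',f, 'yaw deg',90-np.degrees(np.arctan(f[0])), np.polyval(f,-.268))
for v in range(272,345,4): print(v,hsv[v,321],P[v,321].round(4))
```

```text
130 321 342 [ 0.5356 -0.1835  0.0492]
140 320 341 [ 0.5356 -0.1901  0.0494]
150 320 340 [ 0.5359 -0.1966  0.0496]
160 319 339 [ 0.5358 -0.2032  0.0496]
170 318 338 [ 0.5358 -0.2099  0.0494]
180 317 338 [ 0.5361 -0.2166  0.0491]
190 317 337 [ 0.5364 -0.2232  0.0493]
200 316 336 [ 0.5364 -0.23    0.0494]
210 315 335 [ 0.5363 -0.2369  0.0493]
220 315 334 [ 0.5367 -0.2436  0.0498]
230 314 333 [ 0.5366 -0.2508  0.0492]
240 313 333 [ 0.537  -0.258   0.0489]
250 313 331 [ 0.5369 -0.2651  0.0494]
260 312 330 [ 0.5369 -0.2725  0.0494]
270 311 329 [ 0.5369 -0.28    0.0495]
280 315 326 [ 0.5379 -0.2872  0.0504]
slope [-0.0179824   0.53221218] yaw deg 91.0302044515439 0.537031458173388
272 [ 11  14 207] [ 0.5377 -0.2812  0.0503]
276 [ 10  15 206] [ 0.5379 -0.2839  0.051 ]
280 [ 11  19 187] [ 0.5382 -0.287   0.0509]
284 [ 13 172 191] [ 0.5383 -0.2885  0.0546]
288 [ 20 148 219] [ 0.5385 -0.2904  0.057 ]
292 [ 20 147 220] [ 0.5388 -0.2933  0.0574]
296 [ 20 150 220] [ 0.5391 -0.2965  0.0572]
300 [ 19 153 219] [ 0.5393 -0.2996  0.0573]
304 [ 19 151 220] [ 0.5396 -0.3029  0.057 ]
308 [ 19 150 220] [ 0.5399 -0.3058  0.0575]
312 [ 19 151 219] [ 0.5402 -0.309   0.0575]
316 [ 19 153 220] [ 0.5405 -0.3128  0.0567]
320 [ 19 154 219] [ 0.5408 -0.316   0.0569]
324 [ 19 152 220] [ 0.5411 -0.3196  0.0564]
328 [ 19 154 219] [ 0.5414 -0.3227  0.057 ]
332 [ 19 155 219] [ 0.5418 -0.3267  0.0561]
336 [ 18 158 212] [ 0.542  -0.3294  0.0573]
340 [ 18  89 211] [ 0.5426 -0.3358  0.0528]
344 [ 19  84 216] [ 0.5429 -0.3388  0.0538]
```

>>> {"op": "servo_tool", "data": {"increments": [{"slide": [-1,0,15],"dr": [0,0,0.035],"jaw": 0.5},{"slide": [-1,0,40],"dr": [0,0,0.07],"jaw": 0.5},{"slide": [-1,0,65],"dr": [0,0,0.07],"jaw": 0.5},{"slide": [-1,0,85],"dr": [0,0,0.07],"jaw": 0.5},{"slide": [-1,0,101],"dr": [0,0,0.07],"jaw": 0.5},{"slide": [-1,0,101],"dr": [0,0,0.07],"jaw": 0.5},{"slide": [-1,0,101],"dr": [0,0,0.07],"jaw": 0.5},{"slide": [-1,0,101],"dr": [0,0,0.07],"jaw": 0.9},{"slide": [-1,0,101],"dr": [0,0,0.07],"jaw": 1},{"slide": [-1,0,101],"dr": [0,0,0.07],"jaw": 1},{"slide": [-1,0,101],"dr": [0,0,0.07],"jaw": 1},{"slide": [-1,0,101],"dr": [0,0,0.07],"jaw": 1}]}}

```text
t: 2.35
tool_pos: [0.5372, -0.2691, 0.2121]
orientation: [2.199, 2.243, 0.0]
force: [-1.2, 0.3, 2.5]
opening: 0.0129
gripper_force: 40.0
```

>>> {"op": "servo_tool", "data": {"increments": [{"slide": [0,0,-12],"dr": [0,0,0],"jaw": 1},{"slide": [0,0,-30],"dr": [0,0,0],"jaw": 1},{"slide": [0,0,-45],"dr": [0,0,0],"jaw": 1},{"slide": [0,0,-50],"dr": [0,0,0],"jaw": 1},{"slide": [25,2,-50],"dr": [0,0,0.01],"jaw": 1},{"slide": [60,5,-50],"dr": [0,0,0.025],"jaw": 1},{"slide": [95,8,-50],"dr": [0,0,0.04],"jaw": 1},{"slide": [130,11,-50],"dr": [0,0,0.055],"jaw": 1},{"slide": [165,14,-50],"dr": [0,0,0.07],"jaw": 1},{"slide": [200,17,-50],"dr": [0,0,0.085],"jaw": 1},{"slide": [225,19,-50],"dr": [0,0,0.1],"jaw": 1},{"slide": [237,19,-50],"dr": [0,0,0.102],"jaw": 1},{"slide": [237,19,-50],"dr": [0,0,0.102],"jaw": 1},{"slide": [237,19,-50],"dr": [0,0,0.102],"jaw": 1},{"slide": [237,19,-50],"dr": [0,0,0.102],"jaw": 1}]}}

```text
t: 3.85
tool_pos: [0.5513, -0.0329, 0.2617]
orientation: [2.311, 2.127, -0.001]
force: [1.1, -0.5, -2.1]
opening: 0.0125
gripper_force: 40.0
```

Run:
```python
from h import *
s=read_state();print(s['t'],s['tool_pos'],s['orientation'],s['opening'],s['force'])
for n in ['wrist','scene','side']: im,d,p=snap(n)
im=load('wrist')[0][20:320,200:500,::-1]; a=cv2.resize(im,(400,400),interpolation=cv2.INTER_CUBIC)
im=load('side')[0][200:400,240:440,::-1]; b=cv2.resize(im,(400,400),interpolation=cv2.INTER_CUBIC)
cv2.imwrite('pics/w4.png',np.hstack([a,b]))
for n in('wrist','side'):
    im,d,P=pts(n); q=P.reshape(-1,3); hs=cv2.cvtColor(im,cv2.COLOR_RGB2HSV).reshape(-1,3)
    reg=(d.ravel()>0)&(abs(q[:,0]-.565)<.06)&(q[:,1]>.06)&(q[:,1]<.27)
    for t,a,b in (('top',.114,.122),('base',.007,.017)):
        m=reg&(q[:,2]>a)&(q[:,2]<b)&(hs[:,2]<90); s=q[m]
        if len(s)<5: continue
        r=cv2.minAreaRect((s[:,:2]*1000).astype(np.float32)); print(n,t,m.sum(),np.round(r[0],1),np.round(r[1],1),round(r[2],1),s[:,2].mean())
im,d,P=pts('wrist')
u=np.arange(270,380)
for v in range(90,300,10):
    ok=(P[v,u,2]>.085)&(P[v,u,2]<.110)&(P[v,u,1]<.08)
    if ok.sum()>3: w=u[ok]; print(v,w[0],w[-1],P[v,w].mean(0).round(4),P[v,w,2].max().round(4))
```

```text
3.85 [ 0.55134936 -0.03288726  0.26174998] [ 2.31143190e+00  2.12721102e+00 -5.34739409e-04] 0.012525835600340558 [ 1.13064837 -0.54800318 -2.13539709]
wrist top 3640 [561.4  91.5] [10.9 43.9] 85.5 0.11691288874215366
wrist base 2219 [561.   88.7] [24.8 62.6] 84.5 0.010918169857027217
side top 436 [564.1 126.2] [80.3 43.9] 85.4 0.1183194771641963
side base 1772 [566.9 160.2] [167.6  64.7] 85.5 0.01282279923074311
120 306 337 [0.5577 0.0545 0.0984] 0.1007
130 305 339 [0.5576 0.0507 0.099 ] 0.1009
140 304 339 [0.557  0.0469 0.099 ] 0.102
150 304 339 [0.5567 0.0431 0.0988] 0.1009
160 304 339 [0.5564 0.0393 0.0989] 0.1015
170 304 339 [0.5561 0.0354 0.0988] 0.101
180 304 339 [0.5558 0.0316 0.099 ] 0.1011
190 304 338 [0.5552 0.0277 0.0988] 0.101
200 304 338 [0.5549 0.0238 0.0989] 0.1017
210 304 338 [0.5546 0.0198 0.099 ] 0.102
220 305 338 [0.5545 0.0158 0.0991] 0.1022
230 305 338 [0.5541 0.0117 0.0989] 0.1012
240 305 338 [0.5538 0.0075 0.0989] 0.1015
250 305 337 [0.5532 0.0034 0.099 ] 0.1015
260 305 337 [ 0.5529 -0.0009  0.099 ] 0.1009
270 305 337 [ 0.5525 -0.0053  0.0989] 0.1014
280 305 337 [ 0.5521 -0.0098  0.099 ] 0.1015
290 305 337 [ 0.5516 -0.0144  0.0988] 0.1011
```

View pics/w4.png

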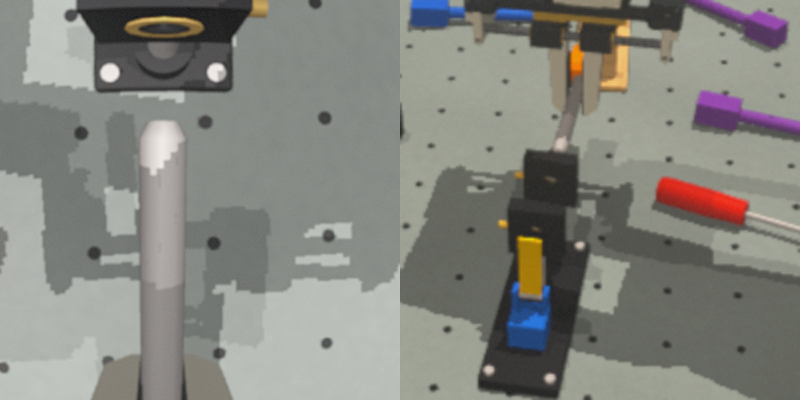

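>>> {"op": "servo_tool", "data": {"increments": [{"slide": [10,0.3,0],"dr": [0,0,0],"jaw": 1},{"slide": [20,0.3,0],"dr": [0,0,0],"jaw": 1},{"slide": [27,0.3,0],"dr": [0,0,0],"jaw": 1},{"slide": [33,0.3,0],"dr": [0,0,0],"jaw": 1},{"slide": [39,0.3,0],"dr": [0,0,0],"jaw": 1},{"slide": [45,0.3,0],"dr": [0,0,0],"jaw": 1},{"slide": [45,0.3,0],"dr": [0,0,0],"jaw": 1}]}}

```text
t: 4.7
tool_pos: [0.5554, 0.014, 0.2617]
orientation: [-2.31, -2.129, -0.0]
force: [0.4, 0.7, -2.5]
opening: 0.0131
gripper_force: 40.0
```

>>> {"op": "servo_tool", "data": {"increments": [{"slide": [7,0,0],"dr": [0,0,0],"jaw": 1},{"slide": [14,0,0],"dr": [0,0,0],"jaw": 1},{"slide": [21,0,0],"dr": [0,0,0],"jaw": 1},{"slide": [26,0,0],"dr": [0,0,0],"jaw": 1},{"slide": [26,0,0],"dr": [0,0,0],"jaw": 1},{"slide": [26,0,0],"dr": [0,0,0],"jaw": 1}]}}

```text
t: 5.3
tool_pos: [0.5575, 0.0392, 0.2617]
orientation: [2.31, 2.129, -0.0]
force: [-0.4, -0.4, -1.3]
opening: 0.0127
gripper_force: 40.0
```

Run:
```python
from h import *
s=read_state();print(s['t'],s['tool_pos'],s['orientation'],s['opening'],s['force'],s['wrist_torque'])
for n in ['wrist','scene','side']: im,d,p=snap(n)
im=load('wrist')[0][20:320,200:500,::-1]; a=cv2.resize(im,(400,400),interpolation=cv2.INTER_CUBIC)
im=load('scene')[0][140:260,310:430,::-1]; b=cv2.resize(im,(400,400),interpolation=cv2.INTER_CUBIC)
cv2.imwrite('pics/w5.png',np.hstack([a,b]))
```

```text
5.3 [0.55745894 0.03923742 0.26170411] [ 2.31010930e+00  2.12901031e+00 -2.68048010e-04] 0.012749155731394495 [-0.38695401 -0.37090685 -1.26342752] [-0.00084447  0.02033151  0.03468726]
```

View pics/w5.png

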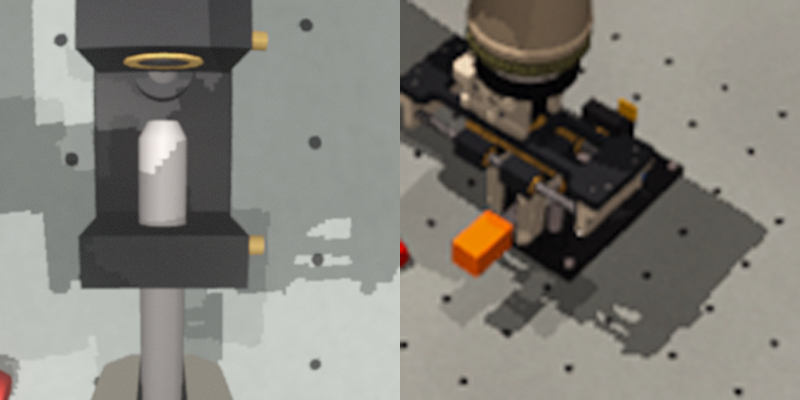

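>>> {"op": "servo_tool", "data": {"increments": [{"slide": [6,0.1,0],"dr": [0,0,0],"jaw": 1},{"slide": [12,0.1,0],"dr": [0,0,0],"jaw": 1},{"slide": [18,0.1,0],"dr": [0,0,0],"jaw": 1},{"slide": [24,0.1,0],"dr": [0,0,0],"jaw": 1},{"slide": [30,0.1,0],"dr": [0,0,0],"jaw": 1},{"slide": [36,0.1,0],"dr": [0,0,0],"jaw": 1},{"slide": [36,0.1,0],"dr": [0,0,0],"jaw": 1},{"slide": [36,0.1,0],"dr": [0,0,0],"jaw": 1}]}}

```text
t: 6.25
tool_pos: [0.5605, 0.0752, 0.2617]
orientation: [2.31, 2.129, -0.0]
force: [-0.6, 0.1, -1.8]
opening: 0.0129
gripper_force: 40.0
```

>>> {"op": "servo_tool", "data": {"increments": [{"slide": [0,0,0],"dr": [0,0,0],"jaw": 0.3},{"slide": [0,0,0],"dr": [0,0,0],"jaw": 0.3},{"slide": [0,0,0],"dr": [0,0,0],"jaw": 0.3},{"slide": [0,0,0],"dr": [0,0,0],"jaw": 0.3},{"slide": [-12,0,0],"dr": [0,0,0],"jaw": 0.3},{"slide": [-28,0,0],"dr": [0,0,0],"jaw": 0.3},{"slide": [-42,0,0],"dr": [0,0,0],"jaw": 0.3},{"slide": [-42,0,0],"dr": [0,0,0],"jaw": 0.3},{"slide": [-42,0,0],"dr": [0,0,0],"jaw": 0.3},{"slide": [-42,0,0],"dr": [0,0,0],"jaw": 1},{"slide": [-42,0,0],"dr": [0,0,0],"jaw": 1},{"slide": [-42,0,0],"dr": [0,0,0],"jaw": 1},{"slide": [-42,0,0],"dr": [0,0,0],"jaw": 1},{"slide": [-42,0,0],"dr": [0,0,0],"jaw": 1}], "force": 20}}

```text
t: 7.65
tool_pos: [0.5571, 0.0334, 0.2617]
orientation: [-2.31, -2.129, 0.0]
force: [-0.4, -0.3, -0.6]
opening: 0.0297
gripper_force: 0.0
```

Run:
```python
from h import *
s=read_state();print(s['t'],s['tool_pos'],s['orientation'],s['opening'],s['force'],s['wrist_torque'])
for n in ['wrist','scene']: im,d,p=snap(n)
im=load('wrist')[0][60:360,180:480,::-1]; a=cv2.resize(im,(400,400),interpolation=cv2.INTER_CUBIC)
im=load('scene')[0][140:260,310:430,::-1]; b=cv2.resize(im,(400,400),interpolation=cv2.INTER_CUBIC)
cv2.imwrite('pics/w6.png',np.hstack([a,b]))
```

```text
7.65 [0.55707255 0.03336883 0.26173014] [-2.31016124e+00 -2.12900636e+00  1.94476833e-05] 0.02971847829655295 [-0.37619508 -0.28953464 -0.61563611] [-0.01700051  0.05111081 -0.03210658]
```

View pics/w6.png

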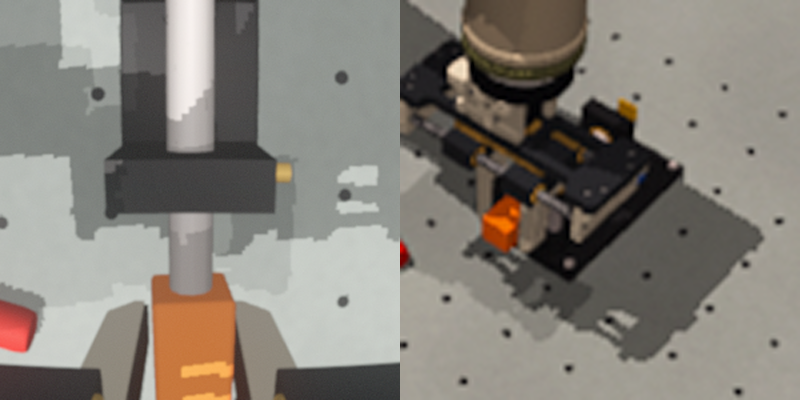

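>>> {"op": "servo_tool", "data": {"increments": [{"slide": [0,0,0],"dr": [0,0,0],"jaw": 1},{"slide": [0,0,0],"dr": [0,0,0],"jaw": 1},{"slide": [5,0,0],"dr": [0,0,0],"jaw": 1},{"slide": [10,0,0],"dr": [0,0,0],"jaw": 1},{"slide": [15,0,0],"dr": [0,0,0],"jaw": 1},{"slide": [20,0,0],"dr": [0,0,0],"jaw": 1},{"slide": [25,0,0],"dr": [0,0,0],"jaw": 1},{"slide": [28,0,0],"dr": [0,0,0],"jaw": 1},{"slide": [28,0,0],"dr": [0,0,0],"jaw": 1}]}}

```text
t: 8.65
tool_pos: [0.5596, 0.0616, 0.2622]
orientation: [2.31, 2.129, 0.002]
force: [1.6, 0.5, 4.7]
opening: 0.0261
gripper_force: 20.0
```

Run:
```python
from h import *
s=read_state();print(s['t'],s['opening'],s['gripper_force'],s['force'],s['wrist_torque'])
snap('wrist'); im,d,P=pts('wrist'); hsv=cv2.cvtColor(im,cv2.COLOR_RGB2HSV)
for v in range(205,310,3): print(v,hsv[v,323],P[v,323].round(4))
```

```text
8.65 0.026079411830411535 19.997340738773346 [1.55800083 0.4635252  4.73009217] [ 0.20060273 -0.1134263  -0.00206107]
205 [  4  11 188] [0.5639 0.1167 0.1008]
208 [ 13   9 189] [0.5638 0.1153 0.0998]
211 [ 10  12 189] [0.5637 0.1144 0.1011]
214 [  8  11 187] [0.5636 0.113  0.1003]
217 [  8  11 189] [0.5635 0.1116 0.0995]
220 [  8  11 188] [0.5634 0.1106 0.1002]
223 [ 10  12 188] [0.5633 0.1095 0.1005]
226 [  4  10 187] [0.5632 0.1081 0.0998]
229 [  4  11 187] [0.5631 0.1069 0.1   ]
232 [  7  13 171] [0.563  0.1053 0.0987]
235 [ 13  11 157] [0.5629 0.1044 0.0998]
238 [ 13  14 159] [0.5628 0.1033 0.1005]
241 [ 11  13 159] [0.5627 0.1018 0.0995]
244 [  8  13 157] [0.5626 0.1009 0.1006]
247 [18 21 61] [0.5626 0.1003 0.1027]
250 [174  26  50] [0.5626 0.1009 0.108 ]
253 [10 29 53] [0.5626 0.101  0.1117]
256 [ 6 25 51] [0.5625 0.1006 0.1137]
259 [ 6 24 53] [0.5625 0.1008 0.1174]
262 [ 9 31 57] [0.5624 0.0992 0.1162]
265 [11 35 59] [0.5623 0.0983 0.117 ]
268 [ 0 31 57] [0.5622 0.0968 0.1161]
271 [ 5 26 59] [0.5621 0.0958 0.1165]
274 [ 0 34 60] [0.5621 0.0948 0.1169]
277 [ 3 42 61] [0.562  0.0938 0.1173]
280 [ 5 45 63] [0.5618 0.0921 0.1161]
283 [178  49  62] [0.5618 0.0913 0.117 ]
286 [ 0 43 65] [0.5617 0.0903 0.1174]
289 [ 2 55 69] [0.5616 0.0889 0.117 ]
292 [ 6 53 67] [0.5615 0.0877 0.117 ]
295 [ 12 175 201] [0.561  0.0811 0.1059]
298 [ 13 175 208] [0.5609 0.0798 0.106 ]
301 [ 13 174 209] [0.5608 0.0784 0.1061]
304 [ 12 177 208] [0.5607 0.0766 0.1051]
307 [ 13 181 207] [0.5606 0.0756 0.1058]
```

>>> {"op": "servo_tool", "data": {"increments": [{"slide": [1.5,0,0],"dr": [0,0,0],"jaw": 1},{"slide": [3,0,0],"dr": [0,0,0],"jaw": 1},{"slide": [4,0,0],"dr": [0,0,0],"jaw": 1},{"slide": [4,0,0],"dr": [0,0,0],"jaw": 1}], "force": 15}}

```text
t: 9.1
tool_pos: [0.5599, 0.0639, 0.2622]
orientation: [2.31, 2.127, -0.002]
force: [-0.7, -8.1, 7.1]
opening: 0.0259
gripper_force: 15.0
```

>>> {"op": "servo_tool", "data": {"increments": [{"slide": [1,0,0],"dr": [0,0,0],"jaw": 1},{"slide": [1,0,0],"dr": [0,0,0],"jaw": 1}]}}

```text
t: 9.3
tool_pos: [0.56, 0.0642, 0.2623]
orientation: [2.309, 2.126, -0.004]
force: [-2.4, -11.5, 7.8]
opening: 0.0261
gripper_force: 15.0
```

>>> {"op": "servo_tool", "data": {"increments": [{"slide": [1,0,0],"dr": [0,0,0],"jaw": 1},{"slide": [1,0,0],"dr": [0,0,0],"jaw": 1}]}}

```text
t: 9.5
tool_pos: [0.5601, 0.0646, 0.2623]
orientation: [2.309, 2.125, -0.005]
force: [-1.6, -15.9, 8.8]
opening: 0.0257
gripper_force: 15.0
```

Run:
```python
from h import *
for n in ['wrist','side']: im,d,p=snap(n)
im=load('wrist')[0][200:350,245:395,::-1]; a=cv2.resize(im,(400,400),interpolation=cv2.INTER_CUBIC)
im=load('side')[0][250:400,240:390,::-1]; b=cv2.resize(im,(400,400),interpolation=cv2.INTER_CUBIC)
cv2.imwrite('pics/w7.png',np.hstack([a,b]))
im,d,P=pts('wrist')
for v in range(280,320,3): print(v,im[v,323],P[v,323].round(4))
im,d,P=pts('side'); hs=cv2.cvtColor(im,cv2.COLOR_RGB2HSV)
m=(hs[...,0]>18)&(hs[...,0]<35)&(hs[...,1]>150)&(P[...,2]>.05)&(abs(P[...,0]-.57)<.03)&(P[...,1]>.17)
q=P[m]; f=np.polyfit(q[:,2],q[:,1],1); print(m.sum(),f,np.arctan(f[0]))
```

```text
280 [60 52 52] [0.5622 0.0948 0.1175]
283 [58 51 49] [0.5621 0.0936 0.1175]
286 [63 54 54] [0.562  0.0924 0.1175]
289 [62 53 51] [0.5619 0.0909 0.1169]
292 [67 54 54] [0.5618 0.0894 0.1162]
295 [66 55 51] [0.5617 0.0882 0.1165]
298 [84 60 49] [0.5616 0.0869 0.1164]
301 [209 126  64] [0.5611 0.0802 0.1056]
304 [208 125  63] [0.561  0.0786 0.1052]
307 [208 125  64] [0.5609 0.0779 0.1064]
310 [207 124  62] [0.5608 0.0764 0.1062]
313 [207 123  59] [0.5606 0.0745 0.1055]
316 [208 125  61] [0.5605 0.073  0.1052]
319 [209 126  65] [0.5604 0.0719 0.1058]
196 [0.32156035 0.16934406] 0.3111177140039204
```

View pics/w7.png

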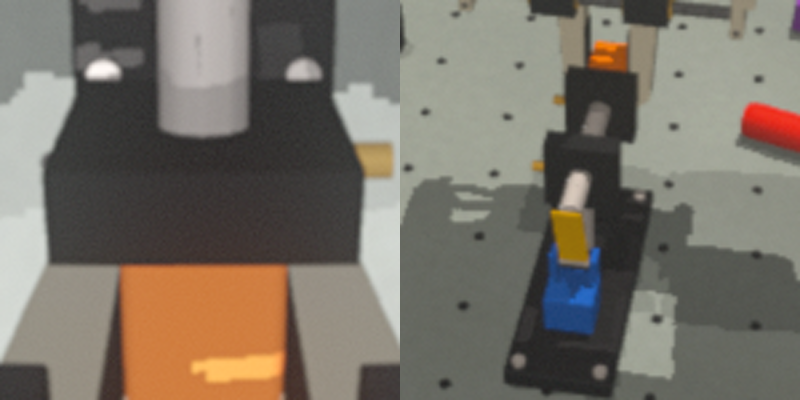

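>>> {"op": "servo_tool", "data": {"increments": [{"slide": [-3,0,0],"dr": [0,0,0],"jaw": 0.5},{"slide": [-3,0,0],"dr": [0,0,0],"jaw": 0.5},{"slide": [-3,0,0],"dr": [0,0,0],"jaw": 0.5},{"slide": [-3,0,0],"dr": [0,0,0],"jaw": 0.5},{"slide": [-3,0,0],"dr": [0,0,0],"jaw": 1},{"slide": [-3,0,0],"dr": [0,0,0],"jaw": 1},{"slide": [-3,0,0],"dr": [0,0,0],"jaw": 1},{"slide": [-3,0,0],"dr": [0,0,0],"jaw": 1},{"slide": [-3,0,0],"dr": [0,0,0],"jaw": 1}]}}

```text
t: 10.5
tool_pos: [0.5596, 0.0641, 0.2617]
orientation: [-2.311, -2.129, -0.0]
force: [1.8, 0.6, 0.2]
opening: 0.0257
gripper_force: 15.0
```

>>> {"op": "servo_tool", "data": {"increments": [{"slide": [1,0,0],"dr": [0,0,0],"jaw": 1},{"slide": [1,0,0],"dr": [0,0,0],"jaw": 1}]}}

```text
t: 10.7
tool_pos: [0.5597, 0.0645, 0.2617]
orientation: [2.31, 2.128, -0.002]
force: [-0.4, -4.8, -0.1]
opening: 0.0258
gripper_force: 15.0
```

>>> {"op": "servo_tool", "data": {"increments": [{"slide": [2,0,0],"dr": [0,0,0],"jaw": 1},{"slide": [2,0,0],"dr": [0,0,0],"jaw": 1}]}}

```text
t: 10.9
tool_pos: [0.5598, 0.0653, 0.2617]
orientation: [2.309, 2.126, -0.005]
force: [-1.9, -12.6, 0.4]
opening: 0.0258
gripper_force: 15.0
```

>>> {"op": "servo_tool", "data": {"increments": [{"slide": [-3,0,0],"dr": [0,0,0],"jaw": 0.3},{"slide": [-3,0,0],"dr": [0,0,0],"jaw": 0.3},{"slide": [-3,0,0],"dr": [0,0,0],"jaw": 0.3},{"slide": [-3,0,0],"dr": [0,0,0],"jaw": 0.3},{"slide": [-3,0,0],"dr": [0,0,0],"jaw": 0.3},{"slide": [-3,0,-15],"dr": [0,0,0],"jaw": 0.3},{"slide": [-3,0,-40],"dr": [0,0,0],"jaw": 0.3},{"slide": [-3,0,-80],"dr": [0,0,0],"jaw": 0.3},{"slide": [-40,0,-120],"dr": [0,0,0],"jaw": 0.3},{"slide": [-80,0,-130],"dr": [0,0,0],"jaw": 0.3},{"slide": [-120,0,-130],"dr": [0,0,0],"jaw": 0.3},{"slide": [-120,0,-130],"dr": [0,0,0],"jaw": 0.3},{"slide": [-120,0,-130],"dr": [0,0,0],"jaw": 0.3}]}}

```text
t: 12.2
tool_pos: [0.5499, -0.0533, 0.3928]
orientation: [2.313, 2.126, 0.001]
force: [-0.1, 0.6, -0.9]
opening: 0.0654
gripper_force: 0.0
```

Run:
```python
from h import *
print(read_state()['t'])
for n in ['wrist','side','scene']: im,d,p=snap(n)
o=[]
for n,(x,y) in (('scene',(310,140)),('side',(230,260))):
    o.append(cv2.resize(load(n)[0][y:y+120,x:x+120,::-1],(400,400),interpolation=cv2.INTER_CUBIC))
cv2.imwrite('pics/w8.png',np.hstack(o))
im,d,P=pts('side'); hs=cv2.cvtColor(im,cv2.COLOR_RGB2HSV)
m=(hs[...,0]>18)&(hs[...,0]<35)&(hs[...,1]>150)&(P[...,2]>.05)&(abs(P[...,0]-.57)<.03)&(P[...,1]>.17)
q=P[m]; f=np.polyfit(q[:,2],q[:,1],1); print('lever',m.sum(),np.arctan(f[0]))
u=np.array([.081,.9967])
for n in('wrist','scene'):
    im,d,P=pts(n); hs=cv2.cvtColor(im,cv2.COLOR_RGB2HSV)
    near=(abs(P[...,0]-.56)<.04)&(d>0)
    m=near&(hs[...,0]<24)&(hs[...,1]>140)&(P[...,2]>.10)&(P[...,2]<.113)&(P[...,1]<.12)&(P[...,1]>0)
    s=(P[m][:,:2]-[.5611,.088])@u; print(n,'handle top y',np.percentile(s,[0,2,98,100]).round(4),m.sum())
    m=near&(hs[...,2]<95)&(P[...,2]>.114)&(P[...,2]<.122)&(P[...,1]<.125)&(P[...,1]>.07)
    s=(P[m][:,:2]-[.5611,.088])@u; print(n,'near holder top y',np.percentile(s,[0,2,98,100]).round(4),m.sum())
```

```text
12.2
lever 192 0.32962060792393827
wrist handle top y [-0.045  -0.0443 -0.0015 -0.001 ] 2254
wrist near holder top y [-0.0018 -0.0013  0.0123  0.0133] 1277
scene handle top y [-0.0476 -0.0463  0.0007  0.0017] 154
scene near holder top y [-0.0038 -0.0031  0.0121  0.0132] 61
```

View pics/w8.png

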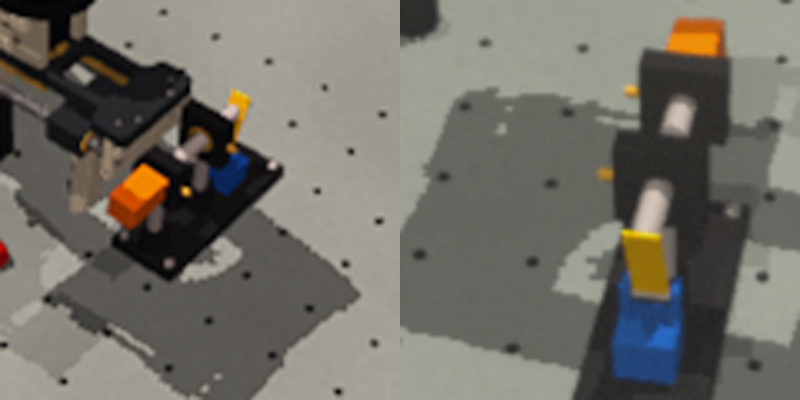

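The handle sits flush against the near holder: its top ends at y ≈ -1 mm and the holder face is at ≈ -1.5 mm, both from the wrist view. The rod runs through both bores, the lever reads about 0.33 rad, and the gripper is clear.

```bash
python3 -c "
from plant import *
print(close_job())"
```

```text
the job is handed in; nothing more can be done
None
```

The rod is through both holders with its handle home against the first one, the lever pushed back to about 0.33 rad and the gripper clear; I handed the job in at about 12 s, no verdict came back, and the moves kept clear of the camera, lens tube and screwdriver.

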